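# Turn over the wrong-side-up window panel and lay it on the setting board

### The arm

A 6-joint arm with a two-finger parallel gripper is mounted at the origin on the work surface. World frame = base frame: x ahead of the robot, y to its left, z up, the work surface at z = 0. Lengths are in mm, angles in degrees, forces in N, time in s.
With the tool pointing down it reaches from about 300 to 850 mm from the base axis. Payload 4.2 kg.
Tool frame: the origin (TCP) lies at the centre of the arm's flange, where the gripper is bolted on; the fingertips stand 191 mm ahead of it and the grasp point (between the pads) lies 172 mm ahead of it; y points along the fingers, x is the direction in which the jaws open and shut, and the axes are right-handed (so a half turn about y gives the same grasp; the last joint's range is limited). The gripper opens to 91 mm and grips with 3 to 60 N. Pads are 32 mm wide; open, the fingers measure 118 mm over their backs; the gripper's body (76 mm by 178 mm) begins 60 mm behind the grasp point.
Start: joints at [-74.542, 18.312, 89.639, -0, 72.044, -1.146], TCP at [164.311, -551.022, 404.776] pointing down, gripper open.
Joint ranges: [-177.97, 177.97], [-48.28, 115.42], [12.27, 149.76], [-77.06, 257.06], [2.81, 150.46], [-146.56, 146.56]. Speed limits (degrees/s): [147.25, 147.25, 180, 180, 180, 180].

### API

Orientations are given as [roll, pitch, yaw] about the fixed x, y, z axes, in that order (R = Rz(yaw) Ry(pitch) Rx(roll)).
In Python, from workcell import env gives the robot as it stands.
- The arm moves only by the tool carry_out, never from a script. Its argument "increments" is a list of rows, each a list of 3 entries, a list of its own where there are three numbers: the turn, a rotation vector about the tool's x, y, z in rad, then the shift along the tool's x, y, z in mm, then the closure, from 0 (fully open) to 1 (shut). In form: [[[wx, wy, wz], [dx, dy, dz], claw], ...]. A call has 1 to 10 rows; each row is the pose to reach, as a shift and turn from the pose commanded when the call began, along the tool's axes at that moment; what a row does not reach only later rows make up. A row lasts 1/12 s, in which the tool goes at most 41.7 mm and 7.16 degrees, less where a joint would pass 70% of its speed; a pose out of reach is approached as far as the arm can. A call with a gripper value outside its range is refused whole. The fingers move at their own pace and stop on an object; "force" is the grip in N (left out, the last holds). Time passes only in rows, so rows that repeat a pose let the fingers close. It gives the time, the measured TCP pose, the force and the opening at its end, in the units of the state.
- env.state(): the state, without advancing time (a new reading comes with each control period).
- env.grab_frame(name): name is "scene" or "top" or "wrist"; returns a dict with "frame" (384x512x3 uint8, blue, green, red), "z_map" (384x512 float32, mm along the optical axis (not along the pixel's ray), 0 where there is no reading), "camera_matrix" (3x3 intrinsics, pixels), "rvec" (rotation vector, rad) and "tvec" (3), from world to camera coordinates, as OpenCV has them; the wrist camera has in their place "hand_eye" (4x4, takes a point from camera to tool coordinates, whose origin is the TCP and whose axes are the tool frame's). Camera axes: x right, y down, z forward; pixel columns grow to the right and rows downward; lengths in mm; the calibration is good to about 2 mm. A picture is of the moment at which its call begins: read the wrist's pose just before it.
- env.job_done(): hands the job in, once; it reports no verdict.
The state is a dict: "time_s": time; "qpos": joint angles; "qvel": joint speeds; "effort": joint torques, N m; "ee_pos": TCP position; "ee_rot": TCP orientation; "force": force on the tool from outside, world axes, zero at the start; "torque": the same for the moment, N m; "gripper_width": finger opening in mm.
Only numpy, scipy, OpenCV 4.12 (cv2) and the standard library are available. Lean on these libraries where they do the work, as an engineer would, in place of code of your own. Each camera call takes 0.05 s, during which the arm holds its last target. There are 200 camera calls.

### The job

Three top-hung window panels of rolled newspaper, each with a free-turning rail along one edge, lie on the desk, and one lies wrong side up, showing the green stripe on its back. Turn that one over and lay it flat, green stripe down, squarely in the middle of the blue setting board (either way round), without dropping it, and let go; leave the other two panels where they are.

Things in the scene. Friction and masses are not known exactly. Their poses are not given: they have to be found in the camera images.
- panel_centre (a point): Centre of the wrong-side-up panel: rigid frame 102 (x) x 110 (y) x 12 mm, 180 g. z: out of the green-striped back, up at first. At +x a rail along y, a sleeve 12 mm thick that turns freely on a wire, axis 45 mm from centre: pinched and lifted by it, the panel swings down and hangs. At -x a solid band, x -51 to -23; between, an opening 62 x 86 mm for a finger.
- board: Blue setting board with white corner marks, fixed flat on the desk: 140 mm along its x, 150 mm along its y, 5 mm thick. Origin at the centre of its underside, z up. The panel goes in its middle, panel's x along the board's x, either way round.
- spare_a_centre (a point): Centre of a panel of the same shape and size that already lies right side up (no green showing); z up, rail at its +x end. Leave alone.
- spare_b_centre (a point): The same, for the other panel that lies right side up. Leave alone.
Mind the look-alikes: they are no part of the job. Leave any yellow look-alike of the part that bears panel_centre alone. There is more than one size of the board; the one meant has the size given above.

How it is judged (in metres and radians):
At the end, for the whole second after the job is handed in: The panel that lay wrong side up lies flat on the blue board with its green stripe down (within 10 degrees), its centre within 20 mm of the board's middle, its sides within 11 degrees of the board's, at rest and released; the other two panels have not moved by more than 20 mm (horizontal distance between panel_centre and board below 0.02 m and height (world z) of panel_centre below 0.016 m and angle between panel_centre's own z axis and vertical above 2.96 rad and angle between the x axis of panel_centre and the x axis of board, either way round below 0.2 rad and linear speed of panel below 0.02 m/s); the robot touches nothing.
It fails at once if one of the other two panels is moved by more than 20 mm (distance of any of spare_a_centre, spare_b_centre from where it was at the start of the episode above 0.02 m).
It fails at once if the panel is dropped or slammed down (faster than 1 m/s close to the desk) (linear speed of panel above 1 m/s and height (world z) of panel_centre below 0.07 m).
It also fails if it takes over 45 s, if anything falls off the work surface, if the arm or the gripper's body presses on something with over 40 N, if the wrist force passes 120 N, or if a joint passes its speed limit or range.

## Working session

There is one attempt and no reset: what is moved stays moved. The work goes in short steps, Python scripts to look and compute and a tool call to move; the robot and the scene stay as the last step left them, time stands still between calls to the robot, and variables do not carry over. Pictures are saved under pics/ and viewed, about 8 in all and at most 12, crops included, and the job is handed in when it is done.

Besides the shell and the picture viewer there is one more tool, called as name([rows], argument=value, ...), one row to a line, values as JSON. carry_out: Moves the arm, as the interface text tells. Its arguments: {"type":"object","properties":{"increments":{"type":"array","items":{"type":"array"}},"force":{"type":"number"}},"required":["increments"]}

```bash
ls; mkdir -p pics; cat > h.py <<'E'
import numpy as np,cv2
from scipy.spatial.transform import Rotation as R
from workcell import env
def T_tool(s):
    T=np.eye(4);T[:3,:3]=R.from_euler('xyz',s['ee_rot'],degrees=True).as_matrix();T[:3,3]=s['ee_pos'];return T
def grab(n):
    s=env.state();f=env.grab_frame(n)
    if n=='wrist': M=T_tool(s)@np.array(f['hand_eye'])
    else:
        M=np.eye(4);M[:3,:3]=cv2.Rodrigues(np.array(f['rvec'],float))[0];M[:3,3]=np.ravel(f['tvec']);M=np.linalg.inv(M)
    return f,M
def cloud(f,M):
    K=np.array(f['camera_matrix']);z=f['z_map'];v,u=np.mgrid[:z.shape[0],:z.shape[1]]
    P=np.stack([(u-K[0,2])/K[0,0]*z,(v-K[1,2])/K[1,1]*z,z],-1)
    return P@M[:3,:3].T+M[:3,3]
E
python3 - <<'E'
from h import *
print(env.state())
for n in ['scene','top']:
    f,M=grab(n);cv2.imwrite(f'pics/{n}0.png',f['frame']);np.savez(f'{n}0.npz',c=cloud(f,M),f=f['frame'],M=M,K=f['camera_matrix'])
    print(n,M[:3,3])
a=np.hstack([cv2.imread('pics/top0.png')]);cv2.imwrite('pics/top0b.png',cv2.resize(a,(800,600),interpolation=cv2.INTER_CUBIC))
E
```

```text
pics
{'time_s': 0.0, 'qpos': array([-7.45409427e+01,  1.83518950e+01,  8.97061326e+01,  1.81657032e-03,
        7.20425551e+01, -1.14559356e+00]), 'qvel': array([ 0.05536953,  0.02512415,  0.02096912, -0.02667494, -0.06179685,
       -0.03717236]), 'effort': array([-2.44888957e-03, -4.12459767e+01, -2.31972009e+01,  7.26746977e-02,
        4.56955098e-02, -1.48418130e-04]), 'ee_pos': array([ 164.28057027, -550.86430885,  403.91928359]), 'ee_rot': array([-89.99626229,   0.10052812, -73.39590748]), 'force': array([ 0.84815409, -0.67722795,  0.59459062]), 'torque': array([ 0.03124565, -0.07519902,  0.01081141]), 'gripper_width': 90.88403185606296}
scene [1563.68869981   28.4927961   728.82080483]
top [486.90412608 -13.09032762 909.24326975]
```

View pics/top0b.png

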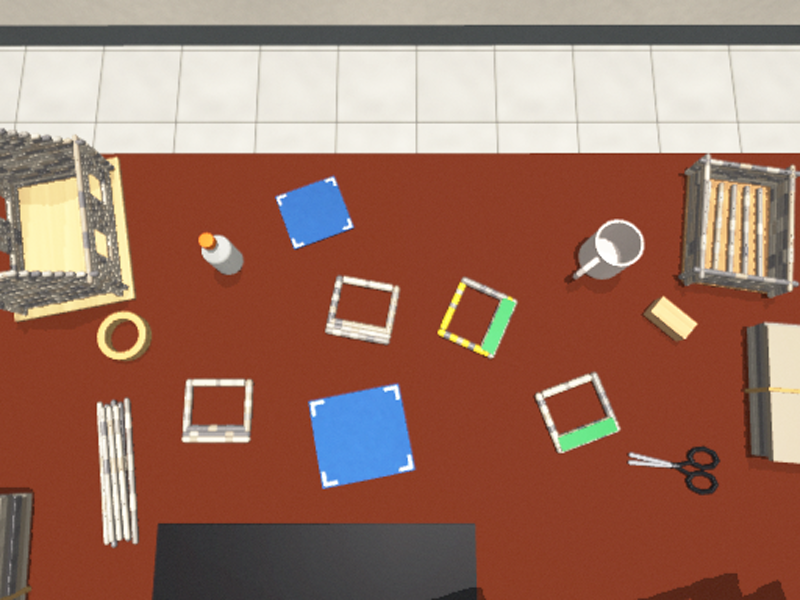

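View pics/scene0.png

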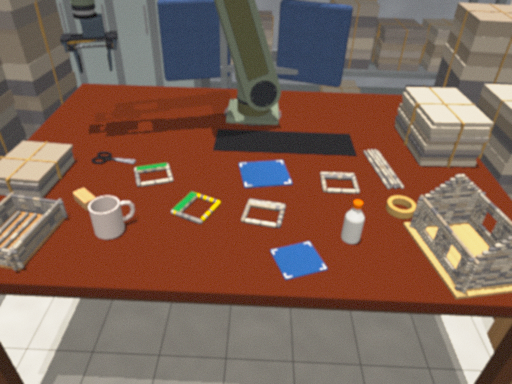

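The wrong-side-up panel is the white one with a green band at about (578,412) in the enlarged top view, which is (370,264) in native pixels. The yellow one with green is the decoy. The meant board is the larger blue one at (362,436).

```bash
cat > meas.py <<'E'
from h import *
def fit(P):
    P=P.astype(np.float32)
    return cv2.minAreaRect(P)
def planepts(u,v,K,M,z):
    d=np.stack([(u-K[0,2])/K[0,0],(v-K[1,2])/K[1,1],np.ones(len(u))],-1)@M[:3,:3].T
    c=M[:3,3];return c+d*((z-c[2])/d[:,2])[:,None]
def blobs(img):
    b,g,r=[img[...,i].astype(int) for i in range(3)]
    return ((r<1.6*g)|(r<1.6*b)).astype(np.uint8), ((g>1.4*r)&(g>1.4*b)).astype(np.uint8), ((b>1.5*r)).astype(np.uint8)
E
python3 - <<'E'
from meas import *
d=np.load('top0.npz');img,c,M,K=d['f'],d['c'],d['M'],d['K']
m,gr,bl=blobs(img)
n,l,st,ce=cv2.connectedComponentsWithStats(m)
for i in range(1,n):
    if st[i,4]<150 or st[i,4]>8000: continue
    v,u=np.nonzero(l==i)
    z=np.nanmedian(c[v,u,2]); g=gr[v,u].mean();b=bl[v,u].mean()
    h=5 if b>.4 else 10
    r=fit(planepts(u,v,K,M,h)[:,:2]); 
    print(np.round(ce[i]),st[i,4],'z',round(z,1),'g%.2f b%.2f'%(g,b),np.round(r[0],1),np.round(r[1],1),round(r[2],1), 'green c',np.round(planepts(u[gr[v,u]>0],v[gr[v,u]>0],K,M,12).mean(0)[:2],1) if g>.05 else '')
for p in [(370,264),(232,279)]:
    x=c[p[1]-40:p[1]+40,p[0]-40:p[0]+40].reshape(-1,3);print(p,np.percentile(x[:,2],[5,50,90,99]))
E
```

```text
[201. 136.] 1520 z 3.0 g0.00 b0.88 [834.4 135.3] [105.6 111.6] 20.9 green c 
[390. 160.] 1215 z 47.6 g0.00 b0.00 [ 755.5 -368. ] [ 83.7 144.8] 44.4 green c 
[142. 162.] 497 z 75.5 g0.00 b0.00 [759.4 293. ] [91.  52.2] 45.8 green c 
[231. 200.] 923 z 10.6 g0.00 b0.00 [661.3  48.8] [110.9 103.7] 79.4 green c 
[307. 204.] 933 z 11.0 g0.33 b0.00 [ 648. -143.] [103.2 111.5] 65.3 green c [ 633.  -176.6]
[429. 204.] 537 z 29.2 g0.00 b0.00 [ 644.6 -464.6] [78.3 48.8] 48.3 green c 
[ 79. 215.] 633 z 21.5 g0.00 b0.00 [617.  443.8] [89.4 81. ] 90.0 green c 
[495. 250.] 2867 z 58.7 g0.00 b0.00 [ 527.6 -620.3] [ 85.8 228.2] 82.5 green c 
[370. 266.] 1041 z 11.5 g0.33 b0.00 [ 492.  -300.1] [103.7 112.1] 20.0 green c [ 456.8 -313.9]
[139. 265.] 1056 z 10.3 g0.00 b0.00 [494.7 281.1] [111.8 102.1] 90.0 green c 
[231. 279.] 3502 z 4.7 g0.00 b0.91 [455.5  49.2] [142.5 152.3] 11.2 green c 
[ 75. 302.] 2059 z 11.6 g0.00 b0.00 [399.8 435. ] [227.9  55.9] 8.5 green c 
[435. 298.] 491 z 7.5 g0.00 b0.00 [ 400.  -448.5] [142.5  71.9] 90.0 green c 
[  9. 348.] 1317 z 39.7 g0.00 b0.00 [288.7 581.7] [158.9  48.8] 6.9 green c 
(370, 264) [-2.23449518  0.59581601 10.8530598  15.29077819]
(232, 279) [-2.18379787  2.56846559  6.18689353  8.47895898]
```

Both measurements agree with the given sizes. The panel centre is at (492,-300) with +x at 20°. The board centre is at (455.5,49.2) at 11.2°, and its measured 142x152 mm identifies it as the right one.

```bash
cat > inc.py <<'E'
import sys
from h import *
# usage: inc.py "x,y,z,yaw" ... -> increments from present pose
s=env.state();T=T_tool(s);print('t',round(s['time_s'],2),np.round(s['ee_pos'],1),np.round(s['ee_rot'],1),'F',np.round(s['force'],1),round(s['gripper_width'],1))
for a in sys.argv[1:]:
    x,y,z,w=map(float,a.split(','))
    Rg=R.from_euler('xyz',[-90,0,w],degrees=True).as_matrix()
    print(a,np.round(R.from_matrix(T[:3,:3].T@Rg).as_rotvec(),3),np.round(T[:3,:3].T@(np.array([x,y,z])-T[:3,3]),1))
E
python3 inc.py 534.3,-284.7,260,20
```

```text
t 0.1 [ 164.3 -550.9  404. ] [-90.    0.1 -73.4] F [-1.   0.5  0.9] 91.1
534.3,-284.7,260,20 [-1.00e-03 -1.63e+00 -1.00e-03] [-149.1  144.2  430.7]
```

carry_out([
  [[0,-0.1,0],[-10,9,28],0],
  [[0,-0.2,0],[-20,20,60],0],
  [[0,-0.32,0],[-32,31,93],0],
  [[0,-0.44,0],[-44,42,126],0],
  [[0,-0.56,0],[-55,53,159],0],
  [[0,-0.67,0],[-66,64,192],0],
  [[0,-0.79,0],[-78,75,225],0],
  [[0,-0.91,0],[-90,87,258],0],
  [[0,-1.03,0],[-102,98,294],0],
  [[0,-1.14,0],[-113,108,327],0],
])

```text
time_s: 0.93
ee_pos: [446.6, -347.7, 295.7]
ee_rot: [-90.0, 0.0, -7.7]
force: [-0.7, -0.8, 0.9]
gripper_width: 91.2
```

```bash
python3 inc.py 534.3,-284.7,270,20
```

```text
t 0.93 [ 446.6 -347.7  295.7] [-90.    0.   -7.7] F [-0.7 -0.8  0.9] 91.2
534.3,-284.7,270,20 [-0.001 -0.484 -0.001] [78.4 25.7 74.3]
```

carry_out([
  [[0,-0.11,0],[18,6,17],0.4],
  [[0,-0.23,0],[36,12,34],0.4],
  [[0,-0.35,0],[55,18,52],0.4],
  [[0,-0.45,0],[72,24,68],0.4],
  [[0,-0.484,0],[78,26,74],0.4],
  [[0,-0.484,0],[78,26,74],0.4],
  [[0,-0.484,0],[78,26,74],0.4],
])

```text
time_s: 1.52
ee_pos: [532.7, -287.0, 270.5]
ee_rot: [-90.0, 0.1, 19.6]
force: [-1.4, -0.9, 0.5]
gripper_width: 55.1
```

```bash
python3 inc.py 534.3,-284.7,194,20; python3 - <<'E'
from meas import *
f,M=grab('wrist');img=f['frame'];cv2.imwrite('pics/w1.png',img)
c=cloud(f,M)
m,gr,bl=blobs(img);K=np.array(f['camera_matrix'])
n,l,st,ce=cv2.connectedComponentsWithStats(m)
for i in range(1,n):
    if st[i,4]<1500: continue
    v,u=np.nonzero(l==i)
    r=fit(planepts(u,v,K,M,10)[:,:2]);print(st[i],np.round(r[0],1),np.round(r[1],1),round(r[2],1))
E
```

```text
t 1.52 [ 532.7 -287.   270.5] [-90.    0.1  19.6] F [-1.4 -0.9  0.5] 55.1
534.3,-284.7,194,20 [-0.    -0.007 -0.001] [ 2.4 76.5  1.6]
[ 355    0  157  171 9468] [ 646.9 -143.4] [104.1 111.3] 65.3
[    0   135   512   249 78547] [ 561.  -368.4] [599.1 286.6] 19.6
```

View pics/w1.png

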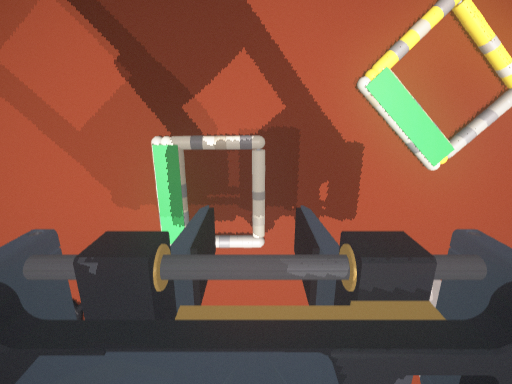

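The rail (column ~260, rows 143–243) lies midway between the fingertips (columns ~210 and ~300), and the panel is square to the jaws. The decoy at (647,-143) agrees with its position from the top view. I'll descend and pinch.

carry_out([
  [[0,-0.007,0],[1.5,18,1.5],0.4],
  [[0,-0.007,0],[1.5,38,1.5],0.4],
  [[0,-0.007,0],[1.5,55,1.5],0.4],
  [[0,-0.007,0],[1.5,68,1.5],0.4],
  [[0,-0.007,0],[1.5,75,1.5],0.4],
  [[0,-0.007,0],[1.5,76.5,1.5],0.4],
  [[0,-0.007,0],[1.5,76.5,1.5],0.4],
])

```text
time_s: 2.15
ee_pos: [533.4, -285.8, 194.5]
ee_rot: [-90.0, 0.0, 20.0]
force: [0.9, 0.5, -0.5]
gripper_width: 54.7
```

carry_out([
  [[0,0,0],[0,0,0],0.75],
  [[0,0,0],[0,0,0],0.9],
  [[0,0,0],[0,0,0],1],
  [[0,0,0],[0,0,0],1],
  [[0,0,0],[0,0,0],1],
  [[0,0,0],[0,0,0],1],
], force=25)

```text
time_s: 2.65
ee_pos: [534.0, -285.0, 194.5]
ee_rot: [-90.0, -0.0, 20.1]
force: [0.5, 0.6, -0.3]
gripper_width: 18.1
```

```bash
python3 inc.py
```

```text
t 2.65 [ 534.  -285.   194.5] [-90.   -0.   20.1] F [ 0.5  0.6 -0.3] 18.1
```

Still closing (18 mm), so I'll wait for it.

carry_out([
  [[0,0,0],[0,0,0],1],
  [[0,0,0],[0,0,0],1],
  [[0,0,0],[0,0,0],1],
  [[0,0,0],[0,0,0],1],
])

```text
time_s: 2.98
ee_pos: [534.1, -285.0, 194.4]
ee_rot: [-90.0, -0.0, 20.1]
force: [0.8, 0.3, 1.8]
gripper_width: 11.5
```

carry_out([
  [[0,0,0],[-1,-12,0],1],
  [[0,0,0],[-4,-26,0],1],
  [[0,0,0],[-9,-40,0],1],
  [[0,0,0],[-17,-54,0],1],
  [[0,0,0],[-27,-66,0],1],
  [[0,0,0],[-39,-77,0],1],
  [[0,0,0],[-53,-86,0],1],
  [[0,0,0],[-68,-92,0],1],
  [[0,0,0],[-83,-96,0],1],
  [[0,0,0],[-90,-100,0],1],
])

```text
time_s: 3.82
ee_pos: [447.0, -316.5, 294.4]
ee_rot: [-89.9, 0.1, 20.0]
force: [0.6, 1.1, -2.0]
gripper_width: 11.3
```

carry_out([
  [[0,0,0],[-2,-10,0],1],
  [[0,0,0],[-2,-24,0],1],
  [[0,0,0],[-2,-38,0],1],
  [[0,0,0],[-2,-46,0],1],
  [[0,0,0],[-2,-50,0],1],
  [[0,0,0],[-2,-50,0],1],
])

```text
time_s: 4.32
ee_pos: [447.8, -316.7, 345.1]
ee_rot: [-90.1, -0.1, 20.1]
force: [-0.0, 0.0, -1.3]
gripper_width: 11.3
```

```bash
python3 inc.py 505.6,59.1,340,11.2; python3 - <<'E'
from meas import *
f,M=grab('scene');img=f['frame'];cv2.imwrite('pics/s2.png',cv2.resize(img[90:250,60:320],(780,480)))
c=cloud(f,M);m,gr,bl=blobs(img)
g=(gr>0)&(c[...,0]>380)&(c[...,0]<520)&(c[...,1]<-200)
print(g.sum(),c[g].min(0) if g.any() else '',c[g].max(0) if g.any() else '')
E
```

```text
t 4.32 [ 447.8 -316.7  345.1] [-90.1  -0.1  20.1] F [-0.   0.  -1.3] 11.3
505.6,59.1,340,11.2 [0.001 0.155 0.002] [183.1   4.9 333.2]
2 [ 461.50937895 -321.40973057  294.88298862] [ 463.41875292 -312.35019889  306.74031453]
```

View pics/s2.png

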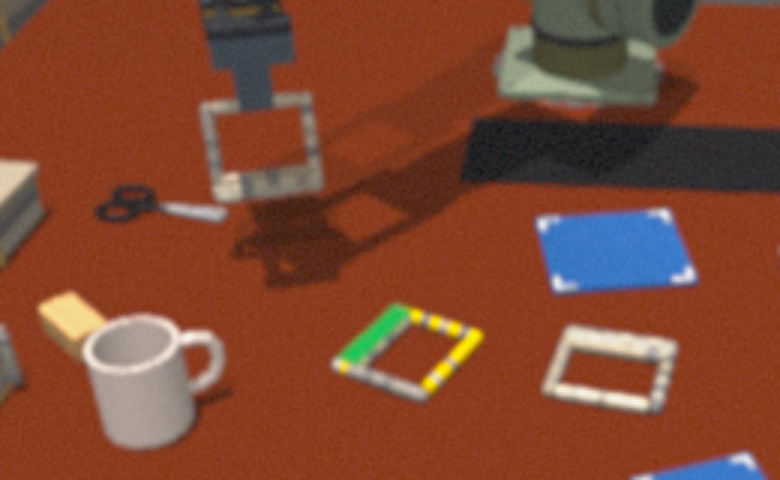

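The panel hangs from the rail with its green face toward the robot, as intended. I'll carry it to the board.

carry_out([
  [[0,0.005,0],[6,0,10],1],
  [[0,0.015,0],[17,0,31],1],
  [[0,0.03,0],[33,0,60],1],
  [[0,0.045,0],[51,0,92],1],
  [[0,0.06,0],[70,0,127],1],
  [[0,0.075,0],[90,0,163],1],
  [[0,0.09,0],[109,0,198],1],
  [[0,0.11,0],[127,0,232],1],
  [[0,0.13,0],[144,0,262],1],
  [[0,0.145,0],[159,0,289],1],
])

```text
time_s: 5.2
ee_pos: [497.0, 12.3, 343.4]
ee_rot: [-89.9, 0.1, 11.8]
force: [0.3, -0.3, -2.3]
gripper_width: 11.4
```

```bash
python3 inc.py 505.6,59.1,315,11.2
```

```text
t 5.2 [497.   12.3 343.4] [-89.9   0.1  11.8] F [ 0.3 -0.3 -2.3] 11.4
505.6,59.1,315,11.2 [-0.001  0.01  -0.002] [18.  28.4 44. ]
```

carry_out([
  [[0,0.01,0],[9,3,20],1],
  [[0,0.01,0],[14,8,32],1],
  [[0,0.01,0],[16,14,38],1],
  [[0,0.01,0],[17,19,41],1],
  [[0,0.01,0],[17,22,42],1],
  [[0,0.01,0],[17,23,42],1],
  [[0,0.01,0],[17,23,42],1],
  [[0,0.01,0],[17,23,42],1],
  [[0,0.01,0],[17,23,42],1],
  [[0,0.01,0],[17,23,42],1],
])

```text
time_s: 6.03
ee_pos: [506.0, 53.5, 321.6]
ee_rot: [-90.0, -0.1, 11.1]
force: [0.6, -0.3, -1.5]
gripper_width: 11.6
```

```bash
python3 inc.py 505.6,59.1,294,11.2; python3 - <<'E'
from meas import *
f,M=grab('scene');img=f['frame'];cv2.imwrite('pics/s3.png',cv2.resize(img[70:250,180:400],(770,630))[:600])
c=cloud(f,M)
for n in ['scene','top']:
    if n=='top': f,M=grab(n);c=cloud(f,M)
    k=(abs(c[...,0]-505)<60)&(abs(c[...,1]-59)<75)&(c[...,2]>20)&(c[...,2]<115);p=c[k]
    print(n,k.sum())
    for a,b in [(20,40),(40,60),(60,80),(80,115)]:
        q=p[(p[:,2]>a)&(p[:,2]<=b)]
        if len(q):
            u=np.array([np.cos(.1955),np.sin(.1955)]);d=(q[:,:2]-[455.5,49.2])
            print(a,len(q),'along x',np.round(np.percentile(d@u,[2,50,98]),1),'along y',np.round(np.percentile(d@[-u[1],u[0]],[1,50,99]),1))
E
```

```text
t 6.03 [506.   53.5 321.6] [-90.   -0.1  11.1] F [ 0.6 -0.3 -1.5] 11.6
505.6,59.1,294,11.2 [ 0.    -0.001  0.001] [ 0.6 27.6  5.6]
scene 427
40 200 along x [63.8 69.2 73.7] along y [-59.6  -8.2  44.9]
60 134 along x [59.8 66.  70.7] along y [-59.7  -6.4  47.4]
80 93 along x [53.3 60.7 66.9] along y [-60.  -49.6  46.5]
top 0
```

View pics/s3.png

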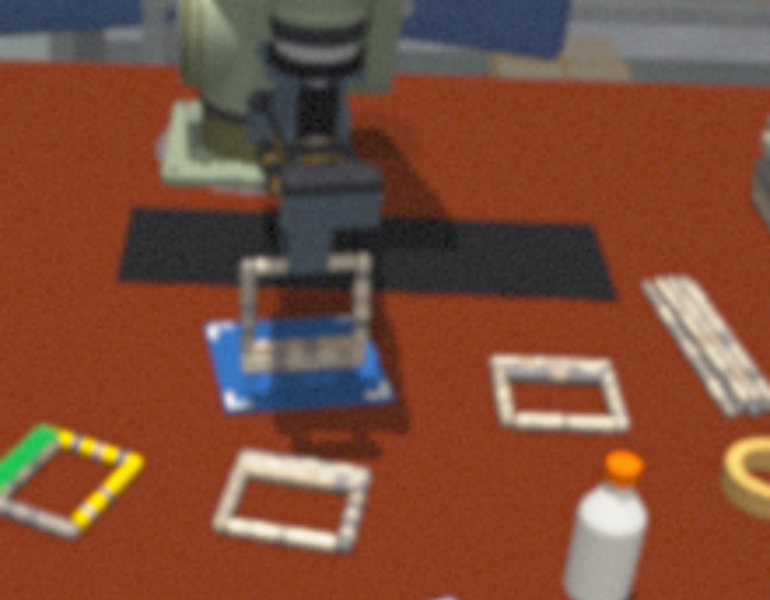

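The panel hangs over the board leaning about 10° the right way, and its centre is 7 mm off toward board -y. I'll correct that, set the edge down and tip the rail over toward the robot.

carry_out([
  [[0,0,0],[-1,6,3],1],
  [[0,0,0],[-3,15,6],1],
  [[0,0,0],[-6,24,7],1],
  [[0,0,0],[-10,29,7],1],
  [[0,0,0],[-16,33.5,7],1],
  [[0,0,0],[-24,35.5,7],1],
  [[0,0,0],[-32,38,7],1],
  [[0,0,0],[-40,41,7],1],
  [[0,0,0],[-47,45,7],1],
  [[0,0,0],[-47,45,7],1],
])

```text
time_s: 6.97
ee_pos: [455.1, 51.4, 278.5]
ee_rot: [-90.0, 0.4, 11.2]
force: [-13.2, -1.6, 29.0]
gripper_width: 11.2
```

```bash
python3 inc.py; python3 - <<'E'
from meas import *
f,M=grab('scene');img=f['frame'];cv2.imwrite('pics/s4.png',cv2.resize(img[70:250,180:400],(733,600)))
c=cloud(f,M)
k=(abs(c[...,0]-480)<90)&(abs(c[...,1]-55)<75)&(c[...,2]>12)&(c[...,2]<100);p=c[k]
u=np.array([np.cos(.1955),np.sin(.1955)])
for a,b in [(12,25),(25,40),(40,60),(60,80),(80,115)]:
        q=p[(p[:,2]>a)&(p[:,2]<=b)]
        if len(q):
            d=(q[:,:2]-[455.5,49.2])
            print(a,len(q),'along x',np.round(np.percentile(d@u,[2,50,98]),1),'along y',np.round(np.percentile(d@[-u[1],u[0]],[1,50,99]),1))
E
```

```text
t 6.97 [455.1  51.4 278.5] [-90.    0.4  11.2] F [-13.2  -1.6  29. ] 11.2
12 159 along x [35.9 42.4 48.2] along y [-51.2  -0.9  53.5]
25 141 along x [28.1 36.7 42.5] along y [-53.4  -0.7  53.7]
40 61 along x [16.9 26.  33.3] along y [-53.2  43.9  55.1]
60 55 along x [ 5.5 15.2 22.5] along y [-52.7 -41.3  56. ]
80 149 along x [-5.   4.8 14.5] along y [-53.5  -7.9  53.3]
```

View pics/s4.png

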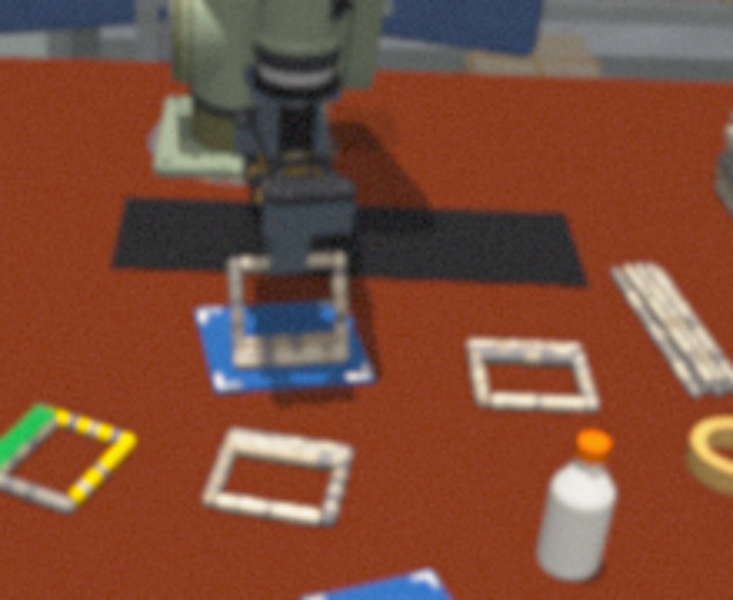

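It leans 30° the right way and is centred along board y. The edge touches at about +46 instead of +51, and the contact force is 29 N. I'll continue on an arc about the real contact edge, which relieves the pressure.

carry_out([
  [[0,0,0],[-7,1,0],1],
  [[0,0,0],[-14,4,0],1],
  [[0,0,0],[-21,8,0],1],
  [[0,0,0],[-27,13,0],1],
  [[0,0,0],[-33,19.5,0],1],
  [[0,0,0],[-38,26,0],1],
  [[0,0,0],[-42,33,0],1],
  [[0,0,0],[-42,33,0],1],
])

```text
time_s: 7.68
ee_pos: [416.1, 43.4, 241.6]
ee_rot: [-90.0, 0.2, 11.2]
force: [-0.9, 0.7, -0.5]
gripper_width: 11.4
```

```bash
python3 inc.py; python3 - <<'E'
from meas import *
f,M=grab('scene');img=f['frame'];c=cloud(f,M)
k=(abs(c[...,0]-470)<90)&(abs(c[...,1]-55)<75)&(c[...,2]>11)&(c[...,2]<75);p=c[k]
u=np.array([np.cos(.1955),np.sin(.1955)])
for a,b in [(11,20),(20,30),(30,40),(40,50),(50,60),(60,75)]:
        q=p[(p[:,2]>a)&(p[:,2]<=b)]
        if len(q):
            d=(q[:,:2]-[455.5,49.2])
            print(a,len(q),'along x',np.round(np.percentile(d@u,[2,50,98]),1),'along y',np.round(np.percentile(d@[-u[1],u[0]],[1,50,99]),1))
E
```

```text
t 7.68 [416.1  43.4 241.6] [-90.    0.2  11.2] F [-0.9  0.7 -0.5] 11.4
11 130 along x [28.5 41.4 47.5] along y [-52.9  -1.1  53.5]
20 151 along x [15.7 28.8 39.7] along y [-52.1   1.5  54.1]
30 48 along x [-7.5  8.2 20.6] along y [-53.9   0.8  55.1]
40 46 along x [-34.3 -11.8   3.9] along y [-53.1 -42.4  54.6]
50 97 along x [-42.  -31.5 -18.3] along y [-53.3  -2.9  54. ]
60 71 along x [-47.6 -27.  -21.4] along y [-49.5  -4.   49.4]
```

carry_out([
  [[0,0,0],[-3,7,0],1],
  [[0,0,0],[-5.5,15,0],1],
  [[0,0,0],[-7.5,23,0],1],
  [[0,0,0],[-9,31,0],1],
  [[0,0,0],[-9.5,37,0],1],
  [[0,0,0],[-9.5,41,0],1],
  [[0,0,0],[-8,42,0],1],
  [[0,0,0],[-5,42,0],1],
  [[0,0,0],[-5,42,0],1],
  [[0,0,0],[-5,42,0],1],
])

```text
time_s: 8.57
ee_pos: [413.2, 42.7, 201.6]
ee_rot: [-90.0, -0.1, 11.2]
force: [0.6, 0.8, -0.8]
gripper_width: 11.2
```

```bash
python3 inc.py; python3 - <<'E'
from meas import *
f,M=grab('scene');img=f['frame'];cv2.imwrite('pics/s5.png',cv2.resize(img[70:250,180:400],(733,600)))
c=cloud(f,M)
k=(abs(c[...,0]-455)<75)&(abs(c[...,1]-50)<75)&(c[...,2]>11)&(c[...,2]<25);p=c[k]
u=np.array([np.cos(.1955),np.sin(.1955)]);d=(p[:,:2]-[455.5,49.2])
print(len(p),np.round(np.percentile(d@u,[1,99]),1),np.round(np.percentile(d@[-u[1],u[0]],[1,99]),1))
E
```

```text
t 8.57 [413.2  42.7 201.6] [-90.   -0.1  11.2] F [ 0.6  0.8 -0.8] 11.2
408 [-45.   56.3] [-53.5  54.4]
```

View pics/s5.png

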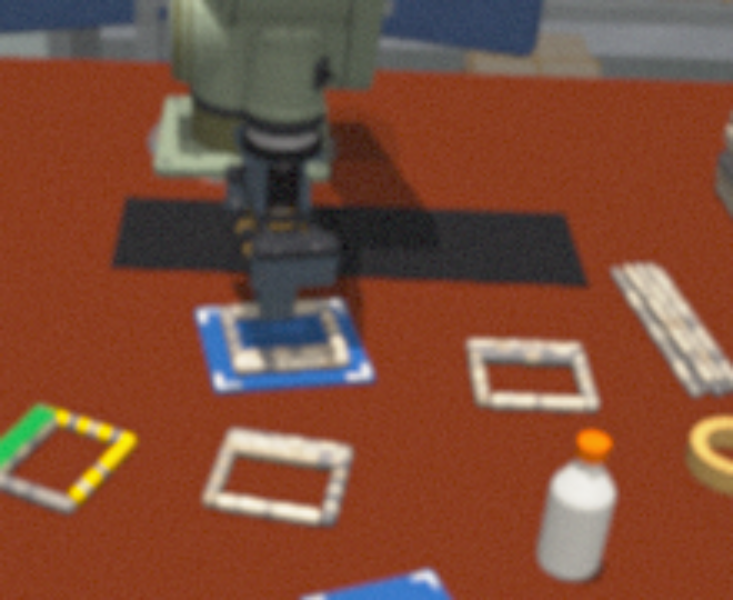

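It lies nearly flat with the green side down, centred to a few mm. I'll lower it the last 2 mm, nudge it -3 mm along board x, and release.

carry_out([
  [[0,0,0],[-2,1,0],1],
  [[0,0,0],[-3,2,0],1],
  [[0,0,0],[-3,2,0],1],
  [[0,0,0],[-3,2,0],0.8],
  [[0,0,0],[-3,2,0],0.6],
  [[0,0,0],[-3,2,0],0.5],
  [[0,0,0],[-3,2,0],0.5],
  [[0,0,0],[-3,2,0],0.5],
  [[0,0,0],[-3,2,0],0.5],
  [[0,0,0],[-3,2,0],0.5],
])

```text
time_s: 9.45
ee_pos: [409.3, 42.0, 199.2]
ee_rot: [-90.0, 0.0, 11.2]
force: [-0.3, 0.2, 0.4]
gripper_width: 45.5
```

carry_out([
  [[0,0,0],[0,-4,0],0.5],
  [[0,0,0],[0,-12,0],0.5],
  [[0,0,0],[0,-25,0],0.5],
  [[0,0,0],[0,-45,0],0.5],
  [[0,0,0],[0,-70,0],0.5],
  [[0,0,0],[0,-95,0],0.5],
  [[0,0,0],[0,-115,0],0.5],
  [[0,0,0],[0,-130,0],0.5],
  [[0,0,0],[0,-140,0],0.5],
  [[0,0,0],[0,-140,0],0.5],
])

```text
time_s: 10.28
ee_pos: [409.8, 42.1, 342.0]
ee_rot: [-90.0, -0.3, 11.2]
force: [0.7, -0.1, 0.6]
gripper_width: 45.6
```

carry_out([
  [[0,0,0],[0,0,-20],0.5],
  [[0,0,0],[0,0,-50],0.5],
  [[0,0,0],[0,0,-85],0.5],
  [[0,0,0],[0,0,-120],0.5],
  [[0,0,0],[0,0,-155],0.5],
  [[0,0,0],[0,0,-190],0.5],
  [[0,0,0],[0,0,-220],0.5],
  [[0,0,0],[0,0,-240],0.5],
  [[0,0,0],[0,0,-250],0.5],
  [[0,0,0],[0,0,-250],0.5],
])

```text
time_s: 11.12
ee_pos: [457.9, -204.7, 338.7]
ee_rot: [-90.0, 0.0, 11.0]
force: [-0.0, -0.1, 0.3]
gripper_width: 45.3
```

```bash
python3 inc.py; python3 - <<'E'
from meas import *
f,M=grab('top');img=f['frame'];K=np.array(f['camera_matrix']);c=cloud(f,M);cv2.imwrite('pics/t6.png',cv2.resize(img[150:330,80:400],(800,450)))
m,gr,bl=blobs(img)
n,l,st,ce=cv2.connectedComponentsWithStats(m)
for i in range(1,n):
    if 800<st[i,4]<4000:
        v,u=np.nonzero(l==i);r=fit(planepts(u,v,K,M,10 if bl[v,u].mean()<.2 else 5)[:,:2]);print(np.round(ce[i]),st[i,4],np.round(r[0],1),np.round(r[1],1),round(r[2],1))
# white pixels within board
x=planepts(*[a.ravel() for a in np.meshgrid(np.arange(512.),np.arange(384.))],K,M,15)
uu=np.array([np.cos(.1955),np.sin(.1955)]);d=x[:,:2]-[455.5,49.2];a=d@uu;b=d@[-uu[1],uu[0]]
k=(bl.ravel()==0)&(abs(a)<66)&(abs(b)<70)&~((abs(a)>46)&(abs(b)>58))
p=d[k];r=fit(p);print('panel offset',np.round(r[0],1),np.round(r[1],1),round(r[2],1),'z',np.round(np.percentile(c.reshape(-1,3)[k,2],[5,50,95]),1),'green px',gr.ravel()[k].sum())
E
```

```text
t 11.12 [ 457.9 -204.7  338.7] [-90.   0.  11.] F [-0.  -0.1  0.3] 45.3
[201. 136.] 1520 [834.4 135.3] [105.6 111.6] 20.9
[390. 160.] 1215 [ 755.5 -368. ] [ 83.7 144.8] 44.4
[231. 200.] 924 [661.3  48.6] [111.2 103.7] 79.4
[307. 204.] 933 [ 648.1 -143.1] [103.3 111.3] 65.4
[139. 265.] 1058 [494.7 281.1] [111.8 102.1] 90.0
[231. 279.] 3502 [455.5  49.2] [142.5 152.3] 11.2
[ 75. 302.] 2057 [399.8 435. ] [227.9  55.9] 8.6
[  9. 348.] 1312 [288.7 581.7] [158.9  48.8] 6.9
panel offset [-0.1  0.5] [131.6 138.2] 11.2 z [ 6.3 15.8 18.7] green px 0
```

View pics/t6.png

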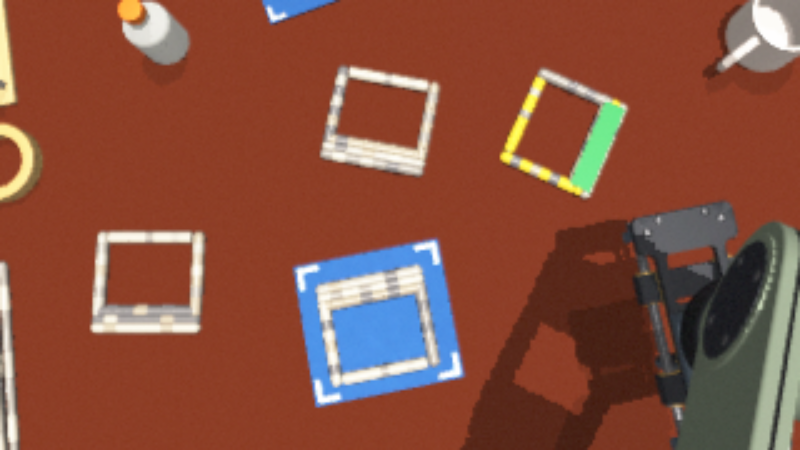

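The panel lies flat and released in the middle of the board. Its corners average (378,324) in the crop against (378,322) for the board's, it is parallel to the board, and no green shows. The spares are where they were. I'm handing in.

```bash
python3 -c "
from workcell import env
print(env.job_done())"
```

```text
the job is handed in; nothing more can be done
None
```

The wrong-side-up panel now lies flat, green stripe down, in the middle of the large blue board. I pinched it by the rail, lifted it until it hung, set its band edge on the board, tipped the rail over and let go. I handed in at about 11 s of robot time; no verdict was reported.

**Last checks, from the top camera:**
- **Panel position:** its centre is within about 2 mm of the board's middle, read off the picture. My automatic fit of the panel's outline also picked up the board's white corner marks, so I relied on the corners I read myself.
- **Panel angle:** its sides look parallel to the board's, with no green visible.
- **Panel height:** its top is at about 16 mm, so its centre is at about 10 mm.
- **Spare panels:** they moved 0.2 mm or less.
- **Gripper:** it is clear of everything, and the measured force is about 0 N.

**Off plan:** while tipping, the panel's edge touched down about 5 mm short of where I planned, and the wrist force reached 29 N. I corrected the arc and the force dropped to about 0.

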